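# Weigh a machined block on the bench steelyard

### The arm

A 7-joint arm with a two-finger parallel gripper is mounted at the origin on a cart in front of the work surface, level with it; the furniture and walls round the work are solid. World frame = base frame: x ahead of the robot, y to its left, z up, the work surface at z = 0. Lengths are in m, angles in degrees, forces in N, time in s.
With the tool pointing down it reaches from about 0.4 to 0.85 m from the base axis. Payload 10.4 kg.
Tool frame: the origin (TCP) lies midway between the tips of the shut fingers; the grasp point (between the pads) lies 19 mm behind it; z points along the fingers, y is the line along which they close (so a half turn about z gives the same grasp; the last joint's range is limited). The gripper opens to 85 mm and grips with 20 to 120 N. Pads are 22 mm wide; open, the fingers measure 114 mm over their backs; the gripper's body (76 mm by 85 mm) begins 54 mm behind the grasp point. The pads swing forward as they close: fully open they stand 13 mm farther back than shut.
Start: joints at [-70.852, 19.034, -3.707, 83.658, 1.238, 77.344, -5.071], TCP at [0.218, 0.586, 0.231] pointing down, gripper open.
Joint ranges: [-148.97, 148.97], [-28.65, 121.19], [-84.17, 76.75], [9.2, 138.47], [-72.65, 252.65], [3.7, 117.97], [-149.18, 149.18]. Speed limits (degrees/s): [127.2, 127.2, 159.86, 159.86, 180, 180, 180].

### API

Orientations are given as a 3x3 rotation matrix whose columns are the frame's x, y, z axes.
In Python, from rig import * gives the robot as it stands.
- The arm moves only by the tool apply_moves, never from a script. Its argument "targets" is text: rows parted by semicolons, each of 7 numbers parted by spaces: the turn, a rotation vector about the tool's x, y, z in rad, then the shift along the tool's x, y, z in cm, then the finger opening in cm, from 0 to 8.54. In form: rx ry rz tx ty tz jaw; .... A call has 1 to 10 rows; each row shifts and turns the commanded pose from where the row before left it, along the tool's axes as they then stand; what a row does not reach is not made up. A row lasts 1/10 s, in which the tool goes at most 50 mm and 8.59 degrees, less where a joint would pass 70% of its speed; a pose out of reach is approached as far as the arm can. A call is refused whole if a number of a shift passes 5 or a number of a turn 0.15, either way. A call with a gripper value outside its range is refused whole. The fingers move at their own pace and stop on an object; "grip_force" is the grip in N (left out, the last holds). Time passes only in rows, so rows that do not move let the fingers close. It gives the time, the measured TCP pose, the force, the opening and the grip force at its end, in the units of the state.
- observe(): the state, without advancing time (a new reading comes with each control period).
- grab_frame(name): name is "scene" or "top" or "wrist"; returns the picture (480x640x3 uint8, blue, green, red); there is no depth.
- camera_model(name): a dict with "fx", "fy", "cx", "cy" (pixels), "world_from_camera" (4x4, takes a point from camera to world coordinates). Camera axes: x right, y down, z forward; pixel columns grow to the right and rows downward; lengths in m; the calibration is good to about 2 mm. A picture is of the moment at which its call begins: read the wrist's pose just before it. camera_model takes no time and is no camera call; for the wrist camera it gives the pose at the moment of the call.
- job_done(): hands the job in; it is judged then, once.
The state is a dict: "t": time; "qpos": joint angles; "joint_velocities": joint speeds; "tau": joint torques, N m; "tcp_pos": TCP position; "ee_rot": TCP orientation; "contact_force": force on the tool from outside, world axes, zero at the start; "wrist_torque": the same for the moment, N m; "width": finger opening in m; "grasp_force": force on a finger pad.
Only numpy, scipy, OpenCV 4.12 (cv2) and the standard library are available. Lean on these libraries where they do the work, as an engineer would, in place of code of your own. Each camera call takes 0.05 s, during which the arm holds its last target. There are 200 camera calls.

### The job

Weigh the machined alloy block on the bench scale: set it gently down in the empty pan, then push the poise along the notched beam, notch by notch, until the beam swings free and its pointer comes to rest between the two long band lines on either side of the centre line of the index plate. The scale is delicate: nudge the poise from the side, without pinching it, and never load any part of the scale with more than 15 N; leave the block in the pan, the scale alone at rest, and the other things on the bench where they are.

Things in the scene. Friction and masses are not known exactly. Their poses are not given: they have to be found in the camera images.
- alloy_block: the work to be weighed: bare grey machined alloy block, 32 x 36 x 34 mm high, tapped hole in its top; origin at the centre of its underside, z up, 32 mm side along its x. Its mass is not known beforehand (70 to 160 g). It stands on the bench right of the scale, upright; it, the white bar and the reel may stand in one another's places
- scale: the bench scale with all its parts, fixed to the bench: grey base plate 85 mm (x) by 325 mm (y, from -58 to +268 mm), 12 mm thick; origin on the bench straight below the beam's pivot. Its y axis runs along the beam from the pan (-y side) to the pointer (+y side); x points away from the robot at yaw 0. Two cheeks, 24 mm long in y and 86 mm high, carry the pivot at x = +/-18 mm
- beam_pivot (a point): the beam's pivot axis (parallel to the scale's x), 78 mm above the bench. The beam is a steel bar 10 mm wide and 14 mm high, centred on this height when level, reaching to y = 222 mm, with ridges on top that stand 2.5 mm proud
- index_centre (a point): centre of the thick centre line on the white index plate behind the pointer, which faces -x: 38 mm to +x and 250 mm to +y of the pivot, at the pivot's height. Plate 44 mm wide, top 114 mm above the bench. Black lines: the centre line (beam level), a long band line 7 mm above it and one 7 mm below, and short lines 24 mm above and below where the beam meets its stops
- beam (a joint): tilt of the beam in rad: 0 level, positive = pointer end up and pan down; stops at +/-0.10; the band lines are at +/-0.03. Free, it settles in about 1.5 s. Near balance, 10 mm more poise travel changes the rest tilt by about -0.045; farther off it lies on a stop. It reads truly only while nothing touches the scale: a side push on the poise, above the pivot, tips the beam too
- pan_floor (a point): centre of the top of the pan's floor, 130 mm to -y of the pivot and 38 mm above the bench when the beam is level. Square aluminium pan, 94 mm clear inside, rim 7 mm above the floor, open from above. It hangs on trunnions 40 mm above its floor and swings; it sinks or rises 13 mm between level and a stop, yielding to a light load until the beam meets its stop
- fork_bar (a point): middle of the cross bar of the beam's fork, 88 mm from the pan's centre toward the pivot, at the beam's height (40 mm above the pan floor), 12 mm thick. Its two prongs run from it past the pan at x = +/-64 mm and carry the pan's two ears (x = +/-48 mm, 26 mm long in y, rising 43 mm above the floor)
- poise (a joint): position of the poise along the beam in m: 0 inner end (its centre 45 mm to +y of the pivot), growing outward (+y) to the end stop at 0.16. A spring ball holds it in notches every 0.01 m; it takes a side push of about 3 to 5 N to leave one, then jumps into the next. Starts at 0.02 to 0.06. Empty, the scale balances at 0; with the block, at about 1 mm per gram of it (0.07 to 0.16)
- poise_top (a point): centre of the top of the poise, 50 mm above the beam's axis. The poise is a steel saddle block: 24 mm along the beam, and across it 30 mm up to 25 mm above the beam's axis and 22 mm from there to the top; its two faces across the beam (+y and -y) are flat and stand 42 mm above the beam. It rises and falls with the beam, by up to 20 mm from level
- pvc_bar: bystander: white plastic bar offcut 30 x 55 x 24 mm, origin under its centre
- reel: bystander: solder reel 56 mm across, 36 mm high, origin under its centre
- pinion: bystander: white toothed gear 33 mm across, 14 mm high, in front of the beam, origin under its centre
- black_tape: bystander: roll of black tape 58 mm across, 19 mm high, left of the scale, origin under its centre
- hex_key_10: bystander: dark L-shaped hexagon key 31 x 105 x 9 mm, lying in front of the scale, origin under its centre
Mind the look-alikes: they are no part of the job. There is more than one size of the alloy_block; the one meant has the size given above.

How it is judged:
By the outcome, as a careful person would: the job done as asked, in the order asked, and still so for the second after the job is handed in, with the robot touching nothing.
It also fails if it takes over 72 s, if anything falls off the work surface, if the arm or the gripper's body presses on something with over 40 N, if the wrist force passes 120 N, or if a joint passes its speed limit or range.

## Working session

There is one attempt and no reset: what is moved stays moved. The work goes in short steps, Python scripts to look and compute and a tool call to move; the robot and the scene stay as the last step left them, time stands still between calls to the robot, and variables do not carry over. Pictures are saved under pics/ and viewed, at most 12 in all, crops included, and the job is handed in when it is done.

Besides the shell and the picture viewer there is one more tool, called after "Request:" as name(argument=value, ...) on one line, values as JSON. apply_moves: Moves the arm, as the interface text tells. Its arguments: {"type":"object","properties":{"targets":{"type":"string"},"grip_force":{"type":"number"}},"required":["targets"]}

```bash
mkdir -p pics; cat > h.py <<'E'
from rig import *
import numpy as np, cv2
def ray(name,u,v,m=None):
    m=m or camera_model(name);T=np.array(m["world_from_camera"])
    d=T[:3,:3]@np.array([(u-m["cx"])/m["fx"],(v-m["cy"])/m["fy"],1]);return T[:3,3],d
def onz(name,u,v,z,m=None):
    o,d=ray(name,u,v,m);return o+d*(z-o[2])/d[2]
def proj(name,p,m=None):
    m=m or camera_model(name);T=np.linalg.inv(np.array(m["world_from_camera"]))
    c=T[:3,:3]@np.array(p)+T[:3,3];return m["fx"]*c[0]/c[2]+m["cx"],m["fy"]*c[1]/c[2]+m["cy"]
E
python3 - <<'E'
from h import *
for n in("top","scene"):
    cv2.imwrite(f"pics/{n}0.png",grab_frame(n)); m=camera_model(n); print(n,np.round(m["world_from_camera"],3).tolist(),m["fx"],m["cx"],m["cy"])
s=observe();print(s["t"],np.round(s["ee_rot"],3).tolist(),s["tcp_pos"],s["width"],s["contact_force"])
E
```

```text
top [[-0.037, -0.977, 0.208, 0.247], [-0.999, 0.037, -0.003, 0.042], [-0.005, -0.208, -0.978, 1.445], [0.0, 0.0, 0.0, 1.0]] 496.21983516170405 307.6692066324193 237.1806586933748
scene [[0.858, -0.386, 0.338, 0.132], [-0.513, -0.634, 0.578, -0.657], [-0.009, -0.67, -0.743, 0.979], [0.0, 0.0, 0.0, 1.0]] 448.99697937298066 320.79962248801036 242.68920556965452
0.1 [[-0.937, 0.349, -0.0], [0.349, 0.937, -0.001], [-0.0, -0.001, -1.0]] [0.21817974 0.58531876 0.23061447] 0.0848057916374511 [ 0.49537298 -0.20926707  0.14627205]
```

View pics/top0.png

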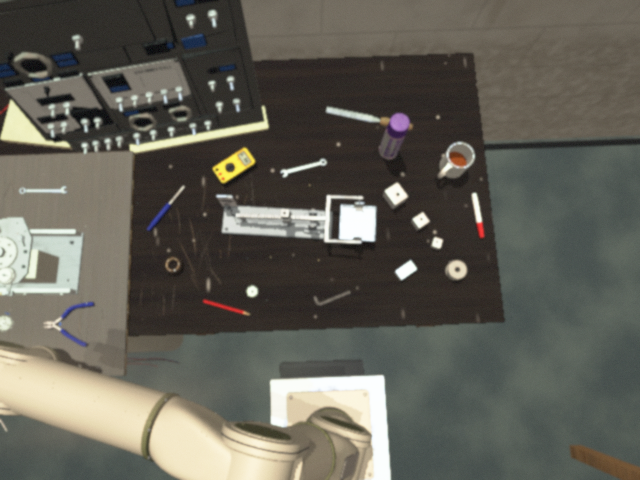

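View pics/scene0.png

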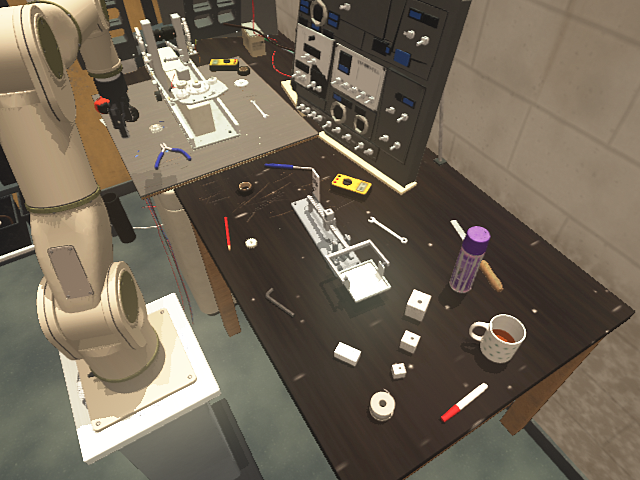

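The top view shows the scale along image x (pointer end near (228,210), pan near (358,223)) and three grey blocks at (396,195), (421,220) and (437,242). The scene view shows the same three at (418,304), (410,342) and (399,370). Next I'll measure their sizes.

```bash
python3 - <<'E'
from h import *
t=cv2.imread("pics/top0.png");s=cv2.imread("pics/scene0.png")
a=cv2.resize(t[175:255,210:450],(792,264),interpolation=cv2.INTER_CUBIC)
b=cv2.resize(s[180:400,280:450],(255,330),interpolation=cv2.INTER_CUBIC)
b1=cv2.resize(s[280:385,380:440],(188,330),interpolation=cv2.INTER_CUBIC)
c=np.zeros((594,792,3),np.uint8);c[:264]=a;c[264:,:255]=b;c[264:,260:448]=b1
b2=cv2.resize(s[185:315,285:395],(279,330),interpolation=cv2.INTER_CUBIC);c[264:,460:739]=b2
cv2.imwrite("pics/crop0.png",c)
for n,im,R in(("top",t,(380,175,450,255)),("scene",s,(380,285,436,382))):
    x0,y0,x1,y1=R
    g=(im.min(2)>75).astype(np.uint8);m=np.zeros_like(g);m[y0:y1,x0:x1]=g[y0:y1,x0:x1]
    k,_,st,ce=cv2.connectedComponentsWithStats(m)
    for i in range(1,k):
        if st[i,4]>40:
            u,v=ce[i];print(n,st[i],ce[i].round(1),[onz(n,u,v,z)[:2].round(4).tolist() for z in(.012,.017,.025,.034)])
            if n=="top":print(cv2.minAreaRect(np.argwhere(m*0+(_==i))[:,::-1].astype(np.float32)))
# mm/px
print(np.linalg.norm(onz("top",420,220,.03)-onz("top",421,220,.03)))
E
```

```text
top [383 182  26  26 414] [395.1 194.3] [[0.6736, -0.2291], [0.6721, -0.2281], [0.6697, -0.2266], [0.667, -0.2249]]
((394.84002685546875, 194.1199951171875), (21.200000762939453, 20.400001525878906), 53.13010025024414)
top [412 211  18  18 214] [420.2 220. ] [[0.5912, -0.2979], [0.59, -0.2967], [0.5881, -0.2948], [0.5859, -0.2926]]
((419.9999694824219, 220.0), (13.867505073547363, 16.086305618286133), 56.30992889404297)
top [431 236  13  13 132] [436.7 242.3] [[0.5219, -0.3405], [0.5209, -0.3391], [0.5194, -0.337], [0.5176, -0.3346]]
((436.6500244140625, 242.55001831054688), (11.700427055358887, 12.016654968261719), 18.434947967529297)
scene [380 285  12   9  73] [384.4 287.9] [[0.6333, -0.1301], [0.6307, -0.1328], [0.6266, -0.1372], [0.6219, -0.1421]]
scene [405 289  27  32 556] [417.2 304.7] [[0.6738, -0.2169], [0.671, -0.2192], [0.6665, -0.2228], [0.6615, -0.2269]]
scene [400 330  21  23 314] [409.3 341.1] [[0.5904, -0.2898], [0.5881, -0.2917], [0.5843, -0.2948], [0.58, -0.2982]]
scene [391 363  16  16 194] [398.2 370.3] [[0.5213, -0.3363], [0.5193, -0.338], [0.5161, -0.3407], [0.5124, -0.3436]]
0.0029297368533569316
```

View pics/crop0.png

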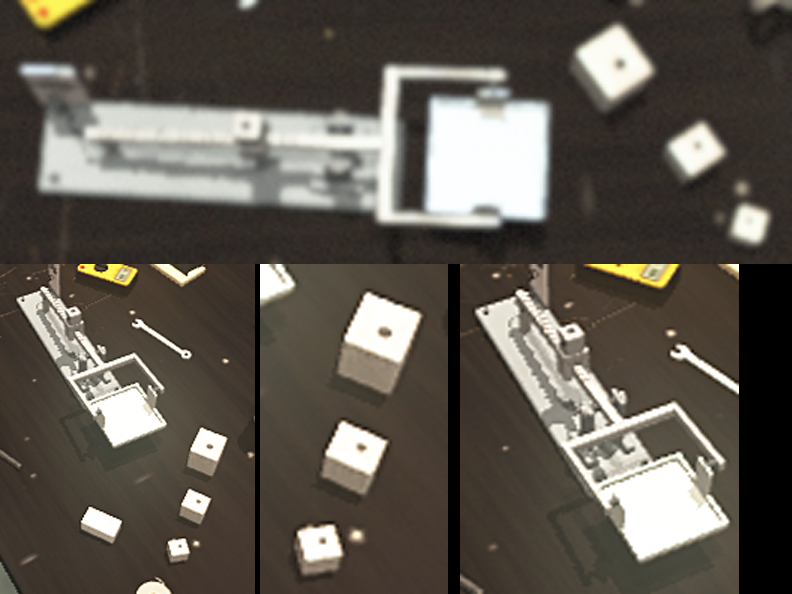

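The middle block, about 34 mm and centred near (0.588, -0.294), looks like the target. The beam sits pointer-down with the poise at crop (250,127). I'll move in for a close look.

Request:
apply_moves(targets="0 0 0.12 -3.5 -2.8 0 8.5;0 0 0.12 -3.9 -2.3 0 8.5;0 0 0.12 -4.1 -1.9 0 8.5;0 0 0.12 -4.3 -1.3 0 8.5;0 0 0 -4.4 -0.8 0 8.5;0 0 0 -4.4 -0.8 0 8.5;0 0 0 -4.4 -0.8 0 8.5;0 0 0 -4.4 -0.8 0 8.5;0 0 0 -4.4 -0.8 0 8.5;0 0 0 -4.4 -0.8 0 8.5")

```text
t: 1.1
tcp_pos: [0.4542, 0.2021, 0.2312]
ee_rot: [[-0.67, 0.742, -0.0], [0.742, 0.67, 0.0], [0.0, -0.0, -1.0]]
contact_force: [0.3, 0.8, -0.1]
width: 0.0849
grasp_force: 0.0
```

```bash
python3 - <<'E'
from h import *
s=observe();R=np.array(s["ee_rot"]);p=np.array(s["tcp_pos"]);print(s["t"],R.round(3).tolist(),p.round(4),s["qpos"])
m=camera_model("wrist");T=np.array(m["world_from_camera"]);print((R.T@(T[:3,3]-p)).round(3),(R.T@T[:3,:3]).round(2).tolist(),m["fx"])
print(R.T@(np.array([.57,-.27,.23])-p)*100)
E
```

```text
1.1 [[-0.67, 0.742, -0.0], [0.742, 0.67, 0.0], [0.0, -0.0, -1.0]] [0.4542 0.2021 0.2312] [-46.04899417   2.30049814  17.3675774  103.48155709  -0.7253599
  74.32733628  13.56252775]
[ 0.079  0.    -0.142] [[0.0, -0.95, -0.31], [1.0, 0.0, 0.0], [-0.0, -0.31, 0.95]] 410.7527583851871
[-42.80776849 -23.02959926   0.11084914]
```

Request:
apply_moves(targets="0 0 0 -3.8 -2.2 0 8.5;0 0 0 -3.8 -2.2 0 8.5;0 0 0 -3.8 -2.2 0 8.5;0 0 0 -3.8 -2.2 0 8.5;0 0 0 -3.8 -2.2 0 8.5;0 0 0 -3.8 -2.2 0 8.5;0 0 0 -3.8 -2.2 0 8.5;0 0 0 -3.8 -2.2 0 8.5;0 0 0 -3.8 -2.2 0 8.5;0 0 0 -2 -1.2 0 8.5")

```text
t: 2.1
tcp_pos: [0.5397, -0.2095, 0.231]
ee_rot: [[-0.667, 0.745, -0.001], [0.745, 0.667, -0.001], [-0.001, -0.001, -1.0]]
contact_force: [-0.1, 1.0, -0.4]
width: 0.0851
grasp_force: 0.0
```

```bash
python3 - <<'E'
from h import *
import pickle
s=observe();m=camera_model("wrist");im=grab_frame("wrist");cv2.imwrite("pics/w1.png",im);pickle.dump((m,s),open("w1.pkl","wb"))
print(s["tcp_pos"],proj("wrist",[.588,-.294,.034],m))
E
```

```text
[ 0.5397166  -0.20948765  0.23104566] (np.float64(298.7573122460569), np.float64(305.3904630287791))
```

View pics/w1.png

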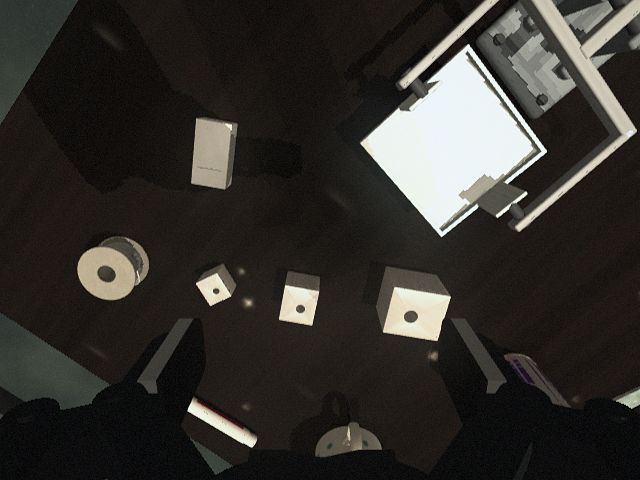

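The wrist view shows the middle block at (300,300), the big one at (413,305), the small one at (215,285), and the pan with corners near (470,47), (545,152), (442,236), (362,143). Next I'll get exact sizes and poses.

```bash
python3 - <<'E'
from h import *
import pickle
m,s=pickle.load(open("w1.pkl","rb"));im=cv2.imread("pics/w1.png");g=im.min(2)
for nm,(x0,y0,x1,y1) in dict(small=(190,255,242,312),med=(268,262,330,335)).items():
    c=g[y0:y1,x0:x1]; print(nm,[int(np.percentile(c,q)) for q in(50,60,70,80,90,97)])
    ff=(c>60).astype(np.uint8)
    k,l,st,_=cv2.connectedComponentsWithStats(ff);i=1+st[1:,4].argmax()
    v=c[l==i].reshape(-1,1); th,_=cv2.threshold(v,0,255,cv2.THRESH_OTSU)
    top=((c>th)&(l==i)).astype(np.uint8);top=cv2.morphologyEx(top,cv2.MORPH_CLOSE,np.ones((7,7)))
    top=cv2.morphologyEx(top,cv2.MORPH_OPEN,np.ones((5,5)))
    pts=np.argwhere(top)[:,::-1].astype(np.float32)
    h={"small":.026,"med":.034}[nm]
    W=np.array([onz("wrist",u+x0,v+y0,h,m)[:2] for u,v in pts],np.float32)*1000
    print(th,cv2.minAreaRect(W))
    fu=np.argwhere(l==i);
    W=np.array([onz("wrist",u+x0,v+y0,0,m)[:2] for v,u in fu],np.float32)*1000;print(cv2.minAreaRect(W))
# pan
c=(g>150).astype(np.uint8);c[:, :340]=0;c[245:]=0
k,l,st,ce=cv2.connectedComponentsWithStats(c);i=1+st[1:,4].argmax();print(st[i])
for z in(.051,.058):
    W=np.array([onz("wrist",u,v,z,m)[:2] for v,u in np.argwhere(l==i)],np.float32)*1000;print(z,cv2.minAreaRect(W))
for q in[(470,47),(545,152),(442,236),(362,143)]:print(onz("wrist",*q,.058,m).round(4))
# fork bar / beam tops, trunnion ends
for q in[(560,50),(628,132),(405,82),(518,215),(610,35)]:print(q,onz("wrist",*q,.088,m).round(4))
mt=camera_model("top")
for nm,q,z in[("poise",(285.6,213.3),.12),("beamend",(237,215),.07),("forkbar",(328.5,219),.09),("near base L",(222.1,232.6),.012),("near base R",(323.6,238),.012),("plate top",(225,196),.114)]:print(nm,onz("top",*q,z,mt).round(4))
E
```

```text
small [28, 32, 74, 154, 199, 210]
137.0 ((520.4601440429688, -337.89666748046875), (22.889652252197266, 26.171024322509766), 68.39350128173828)
((522.6743774414062, -346.48095703125), (35.96352767944336, 33.6461181640625), 69.13785552978516)
med [31, 35, 67, 192, 201, 218]
135.0 ((587.5935668945312, -293.9927673339844), (31.43008804321289, 35.89143753051758), 30.898242950439453)
((594.0426025390625, -302.4755554199219), (35.212894439697266, 54.4337043762207), 30.90167808532715)
[  361    44   186   193 16099]
0.051 ((582.9048461914062, -105.21002197265625), (102.1615219116211, 102.43467712402344), 84.48848724365234)
0.058 ((580.8251342773438, -106.18251037597656), (99.94245910644531, 100.20970153808594), 84.48851776123047)
[ 0.5385 -0.0522  0.058 ]
[ 0.6348 -0.0626  0.058 ]
[ 0.626  -0.1598  0.058 ]
[ 0.5276 -0.15    0.058 ]
(560, 50) [ 0.5773 -0.0246  0.088 ]
(628, 132) [ 0.6517 -0.0253  0.088 ]
(405, 82) [ 0.5178 -0.1034  0.088 ]
(518, 215) [ 0.6416 -0.1118  0.088 ]
(610, 35) [0.5937 0.0017 0.088 ]
poise [0.5983 0.0969 0.12  ]
beamend [0.6118 0.2381 0.07  ]
forkbar [ 0.5851 -0.022   0.09  ]
near base L [0.5751 0.2908 0.012 ]
near base R [ 0.5474 -0.0087  0.012 ]
plate top [0.6562 0.2649 0.114 ]
```

The middle block measures 31.4 x 35.9 mm, so it is the right one. It sits at (0.5876, -0.2940), with its 32 mm side at 30.9°. The scale's yaw is about -5.5° and the poise is at about 0.03.

Request:
apply_moves(targets="0 0 0 -2.4 -0.5 0 5.5;0 0 0 -2.4 -0.5 0 5.5;0 0 0 -2.4 -0.5 0 5.5;0 0 0 -2.3 -0.57 0 5.5;0 0 0.1 0 0 3 5.5;0 0 0.09 0 0 4 5.5;0 0 0 0 0 4 5.5;0 0 0 0 0 2 5.5;0 0 0 0 0 0 5.5;0 0 0 0 0 0 5.5")

```text
t: 3.15
tcp_pos: [0.5887, -0.29, 0.1018]
ee_rot: [[-0.518, 0.856, -0.0], [0.856, 0.518, -0.0], [-0.0, -0.0, -1.0]]
contact_force: [0.2, -0.5, 0.2]
width: 0.0551
grasp_force: 0.0
```

```bash
cat >> h.py <<'E'
def st(tgt=None):
    s=observe();R=np.array(s["ee_rot"]);p=np.array(s["tcp_pos"])
    print(s["t"],p.round(4),"yang",np.degrees(np.arctan2(R[1,1],R[0,1])).round(2),"z",R[:,2].round(3),"F",np.array(s["contact_force"]).round(2),"w",s["width"],s["grasp_force"])
    if tgt is not None: print("delta cm",(R.T@(np.array(tgt)-p)*100).round(2))
    return s
E
python3 - <<'E'
from h import *
st([.5876,-.294,.003])
E
```

```text
3.15 [ 0.5887 -0.29    0.1018] yang 31.17 z [-0. -0. -1.] F [ 0.22 -0.51  0.17] w 0.05505187487036288 0.0
delta cm [-0.28 -0.3   9.88]
```

Request:
apply_moves(targets="0 0 0 -0.3 -0.3 2 5.5;0 0 0 0 0 3 5.5;0 0 0 0 0 3 5.5;0 0 0 0 0 1.2 5.5;0 0 0 0 0 0.6 5.5;0 0 0 0 0 0 5.5;0 0 0 0 0 0 2.5;0 0 0 0 0 0 2.5;0 0 0 0 0 0 2.5;0 0 0 0 0 0 2.5", grip_force=25)

```text
t: 4.15
tcp_pos: [0.5885, -0.2946, 0.0049]
ee_rot: [[-0.518, 0.856, 0.002], [0.856, 0.518, -0.001], [-0.002, 0.002, -1.0]]
contact_force: [-0.4, 0.4, 7.4]
width: 0.0314
grasp_force: 26.0
```

Request:
apply_moves(targets="0 0 0 0 0 0 2.5;0 0 0 0 0 0 2.5;0 0 0 0 0 0 2.5")

```text
t: 4.45
tcp_pos: [0.5885, -0.2946, 0.005]
ee_rot: [[-0.518, 0.856, 0.002], [0.856, 0.518, -0.001], [-0.002, 0.002, -1.0]]
contact_force: [-0.6, 0.4, 6.9]
width: 0.0315
grasp_force: 26.0
```

Request:
apply_moves(targets="0 0 0 0 0 -1 2.5;0 0 0 0 0 -3 2.5;0 0 -0.133 0 0 -4 2.5;0 0 -0.133 0 0 -4 2.5;0 0 -0.133 0 0 -3 2.5;0 0 -0.133 0 0 0 2.5;0 0 -0.133 0 0 0 2.5;0 0 -0.133 0 0 0 2.5;0 0 -0.136 0 0 0 2.5;0 0 0 0 0 0 2.5")

```text
t: 5.45
tcp_pos: [0.5874, -0.2943, 0.1541]
ee_rot: [[-0.996, 0.091, 0.001], [0.091, 0.996, 0.0], [-0.001, 0.0, -1.0]]
contact_force: [0.0, -0.5, -0.5]
width: 0.032
grasp_force: 25.1
```

```bash
python3 - <<'E'
from h import *
st([.581,-.106,.15])
E
```

```text
5.45 [ 0.5874 -0.2943  0.1541] yang 84.79 z [ 0.001  0.    -1.   ] F [ 0.01 -0.49 -0.48] w 0.031967504903300546 25.06260573863983
delta cm [ 2.34 18.69  0.41]
```

Request:
apply_moves(targets="0 0 0 0.4 3 0 2.5;0 0 0 0.4 4 0 2.5;0 0 0 0.5 4 0 2.5;0 0 0 0.5 4 0 2.5;0 0 0 0.5 3.7 0 2.5;0 0 0 0 0 0 2.5;0 0 0 0 0 3 2.5;0 0 0 0 0 2 2.5;0 0 0 0 0 0 2.5;0 0 0 0 0 0 2.5")

```text
t: 6.45
tcp_pos: [0.582, -0.1063, 0.1039]
ee_rot: [[-0.995, 0.095, -0.0], [0.095, 0.995, -0.0], [0.0, -0.0, -1.0]]
contact_force: [0.5, 0.0, -1.2]
width: 0.0316
grasp_force: 25.2
```

```bash
python3 - <<'E'
from h import *
s=st([.581,-.106,.07])
m=camera_model("wrist");im=grab_frame("wrist");cv2.imwrite("pics/w2.png",im)
import pickle;pickle.dump(m,open("w2.pkl","wb"))
for a,b in((.05,.05),(-.05,.05),(-.05,-.05),(.05,-.05)):
    x=np.array([.995,-.096]);y=np.array([.096,.995]);p=np.array([.581,-.106])+a*x+b*y;print(np.round(proj("wrist",[*p,.058],m)))
E
```

```text
6.45 [ 0.582  -0.1063  0.1039] yang 84.52 z [-0. -0. -1.] F [ 0.49  0.03 -1.22] w 0.03158608131837083 25.203572809696198
delta cm [0.1  0.03 3.39]
[416. 359.]
[432. 171.]
[213. 170.]
[229. 359.]
```

View pics/w2.png

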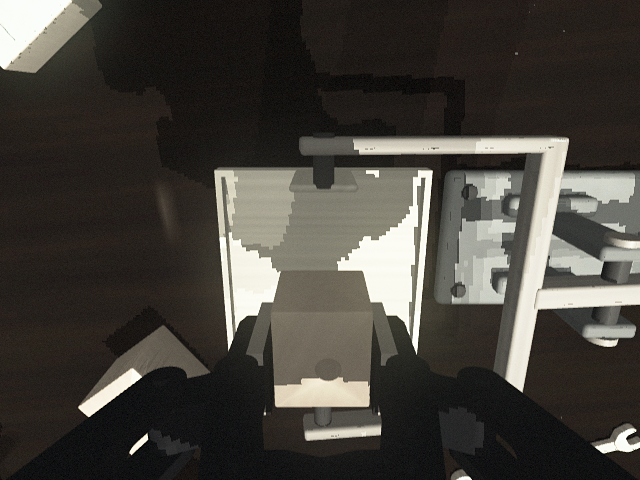

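The pan rim's near corners at (216,169) and (433,170) match the prediction within about 1 mm, and the block is centred over the pan. Lowering it now.

Request:
apply_moves(targets="0 0 0 0 0 2 2.5;0 0 0 0.1 0 1.5 2.5;0 0 0 0 0 0.8 2.5;0 0 0 0 0 0.5 2.5;0 0 0 0 0 0.4 2.5;0 0 0 0 0 0.4 2.5;0 0 0 0 0 0.4 2.5;0 0 0 0 0 0.4 2.5;0 0 0 0 0 0.2 2.5;0 0 0 0 0 0 2.5")

```text
t: 7.5
tcp_pos: [0.5808, -0.1056, 0.037]
ee_rot: [[-0.996, 0.093, -0.0], [0.093, 0.996, 0.0], [0.0, 0.0, -1.0]]
contact_force: [-0.1, 0.3, -0.0]
width: 0.0315
grasp_force: 25.3
```

Request:
apply_moves(targets="0 0 0 0 0 0.2 2.5;0 0 0 0 0 0.1 2.5;0 0 0 0 0 0 2.5;0 0 0 0 0 0 2.5")

```text
t: 7.9
tcp_pos: [0.581, -0.1056, 0.0343]
ee_rot: [[-0.996, 0.093, -0.0], [0.093, 0.996, 0.0], [0.0, 0.0, -1.0]]
contact_force: [0.0, 0.6, 0.3]
width: 0.0317
grasp_force: 25.3
```

Request:
apply_moves(targets="0 0 0 0 0 0.15 2.5;0 0 0 0 0 0.1 2.5;0 0 0 0 0 0 2.5;0 0 0 0 0 0 2.5")

```text
t: 8.3
tcp_pos: [0.5809, -0.1056, 0.0317]
ee_rot: [[-0.996, 0.093, -0.0], [0.093, 0.996, 0.0], [0.0, 0.0, -1.0]]
contact_force: [-1.8, -0.6, -1.0]
width: 0.0319
grasp_force: 25.3
```

Request:
apply_moves(targets="0 0 0 0 0 0.1 2.5;0 0 0 0 0 0 2.5;0 0 0 0 0 0 2.5")

```text
t: 8.6
tcp_pos: [0.5809, -0.1056, 0.0308]
ee_rot: [[-0.996, 0.093, -0.0], [0.093, 0.996, 0.0], [0.0, 0.0, -1.0]]
contact_force: [0.0, 0.5, 0.4]
width: 0.0313
grasp_force: 25.3
```

Request:
apply_moves(targets="0 0 0 0 0 0.05 2.9;0 0 0 0 0 0 3.2;0 0 0 0 0 0 3.4;0 0 0 0 0 0 3.7;0 0 0 0 0 0 4.2;0 0 0 0 0 0 5;0 0 0 0 0 0 5;0 0 0 0 0 0 5")

```text
t: 9.4
tcp_pos: [0.581, -0.1057, 0.0303]
ee_rot: [[-0.996, 0.093, 0.0], [0.093, 0.996, 0.0], [-0.0, 0.0, -1.0]]
contact_force: [-0.2, -0.3, -0.3]
width: 0.0498
grasp_force: 0.0
```

```bash
python3 - <<'E'
from h import *
s=st();im=grab_frame("wrist");m=camera_model("wrist");im2=grab_frame("scene")
c=np.hstack([cv2.resize(im,(533,400)),cv2.resize(im2[185:315,290:390],(267,400))]);cv2.imwrite("pics/w3.png",c)
E
```

```text
9.4 [ 0.581  -0.1057  0.0303] yang 84.68 z [ 0.  0. -1.] F [-0.15 -0.29 -0.28] w 0.049788868999133776 0.0
```

View pics/w3.png

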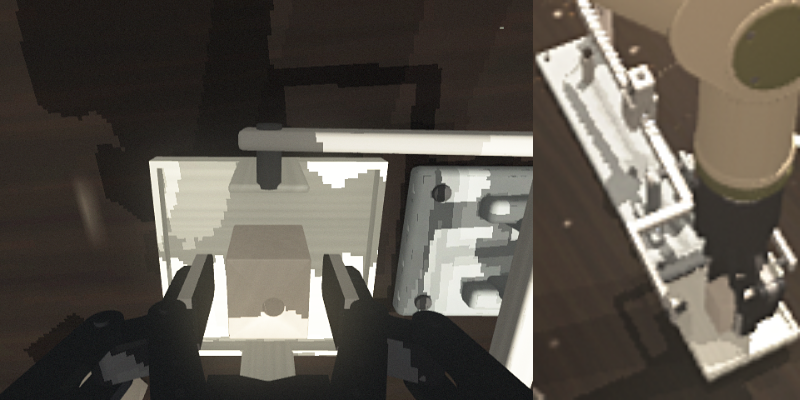

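The block stands in the pan, released, with the pan down and the pointer up. Next I'll lift off, shut the fingers and go behind the poise.

Request:
apply_moves(targets="0 0 0 0 0 -1 5;0 0 0 0 0 -2.5 5;0 0 0 0 0 -4 5;0 0 0 0 0 -5 4;0 0 0 0 2 -1 0;0 0 0 0 4 0 0;0 0 0 0 4 0 0;0 0 0 0 4 0 0;0 0 0 0 2.5 0 0;0 0 0 0 0 0 0")

```text
t: 10.5
tcp_pos: [0.5962, 0.0638, 0.1658]
ee_rot: [[-0.996, 0.086, 0.0], [0.086, 0.996, 0.002], [-0.0, 0.002, -1.0]]
contact_force: [-0.6, 0.6, 0.1]
width: -0.0003
grasp_force: 0.0
```

```bash
python3 - <<'E'
from h import *
s=st([.5975,.065,.12]);im=grab_frame("wrist");cv2.imwrite("pics/w4.png",im);m=camera_model("wrist")
pv=np.array([.5935,.0233]);x=np.array([.995,-.096]);y=np.array([.096,.995])
for p in(.02,.03,.04):
    b=.045+p; print(p,[np.round(proj("wrist",[*(pv+e*x+(b-.005+f)*y),.128+.1*b],m)) for e in(-.011,.011) for f in(-.012,.012)])
E
```

```text
10.5 [0.5962 0.0638 0.1658] yang 85.05 z [ 0.     0.002 -1.   ] F [-0.55  0.61  0.11] w -0.0003390982595687806 0.0
delta cm [-0.12  0.12  4.58]
0.02 [array([345., 266.]), array([398., 266.]), array([344., 309.]), array([395., 310.])]
0.03 [array([368., 267.]), array([421., 267.]), array([366., 311.]), array([417., 311.])]
0.04 [array([390., 268.]), array([443., 268.]), array([387., 312.]), array([439., 312.])]
```

View pics/w4.png

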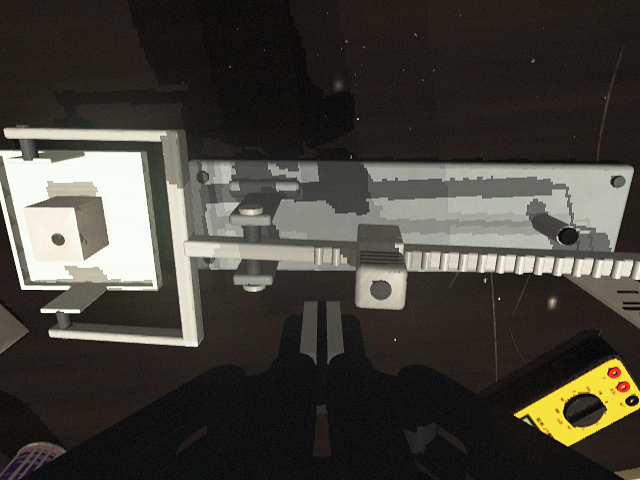

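The block sits centred in the pan at (62,230). The poise top spans columns 356–407, which puts it at about 0.02–0.03. I'll descend behind it.

Request:
apply_moves(targets="0 0 0 -0.1 -0.8 0 0;0 0 0 0 0 2 0;0 0 0 0 0 2.4 0;0 0 0 0 0 2 0;0 0 0 0 0 0 0;0 0 0 0 0 0 0")

```text
t: 11.15
tcp_pos: [0.5967, 0.0488, 0.102]
ee_rot: [[-0.995, 0.095, 0.0], [0.095, 0.995, -0.0], [-0.0, -0.0, -1.0]]
contact_force: [0.1, 1.2, 0.9]
width: 0.0001
grasp_force: 0.0
```

Request:
apply_moves(targets="0 0 0 0 0.2 0 0;0 0 0 0 0.2 0 0;0 0 0 0 0 0 0")

```text
t: 11.45
tcp_pos: [0.5973, 0.0551, 0.1021]
ee_rot: [[-0.996, 0.092, 0.001], [0.092, 0.996, 0.001], [-0.001, 0.001, -1.0]]
contact_force: [0.4, 1.0, -0.3]
width: -0.0
grasp_force: 0.0
```

Request:
apply_moves(targets="0 0 0 0 0.2 0 0;0 0 0 0 0.2 0 0;0 0 0 0 0 0 0")

```text
t: 11.75
tcp_pos: [0.5973, 0.0591, 0.1013]
ee_rot: [[-0.996, 0.092, 0.0], [0.092, 0.996, 0.0], [-0.0, 0.0, -1.0]]
contact_force: [-0.4, -0.4, -0.4]
width: 0.0002
grasp_force: 0.0
```

Request:
apply_moves(targets="0 0 0 0 0.2 0 0;0 0 0 0 0.2 0 0;0 0 0 0 0 0 0")

```text
t: 12.05
tcp_pos: [0.5976, 0.063, 0.1013]
ee_rot: [[-0.996, 0.092, -0.0], [0.092, 0.996, 0.0], [0.0, 0.0, -1.0]]
contact_force: [0.4, 1.2, -0.1]
width: 0.0002
grasp_force: 0.0
```

Request:
apply_moves(targets="0 0 0 0 0.2 0 0;0 0 0 0 0.2 0 0;0 0 0 0 0 0 0")

```text
t: 12.35
tcp_pos: [0.598, 0.0667, 0.1012]
ee_rot: [[-0.996, 0.092, -0.0], [0.092, 0.996, -0.0], [0.0, -0.0, -1.0]]
contact_force: [0.1, -0.6, -0.3]
width: 0.0001
grasp_force: 0.2
```

Request:
apply_moves(targets="0 0 0 0 0.2 0 0;0 0 0 0 0.2 0 0;0 0 0 0 0 0 0")

```text
t: 12.65
tcp_pos: [0.5979, 0.0694, 0.1007]
ee_rot: [[-0.996, 0.094, -0.001], [0.094, 0.996, -0.001], [0.001, -0.001, -1.0]]
contact_force: [-0.1, -4.9, -3.0]
width: 0.0001
grasp_force: 2.6
```

Request:
apply_moves(targets="0 0 0 0 0.15 0 0;0 0 0 0 0.15 0 0;0 0 0 0 0 0 0")

```text
t: 12.95
tcp_pos: [0.5979, 0.0714, 0.1004]
ee_rot: [[-0.996, 0.094, -0.002], [0.094, 0.996, -0.002], [0.002, -0.003, -1.0]]
contact_force: [-0.5, -8.0, -5.2]
width: 0.0001
grasp_force: 3.9
```

Request:
apply_moves(targets="0 0 0 0 0.15 0 0;0 0 0 0 0.15 0 0;0 0 0 0 0.15 0 0;0 0 0 0 0.15 0 0")

```text
t: 13.35
tcp_pos: [0.5993, 0.0801, 0.1014]
ee_rot: [[-0.996, 0.092, 0.0], [0.092, 0.996, 0.001], [-0.0, 0.001, -1.0]]
contact_force: [-1.7, -4.0, -2.1]
width: 0.0004
grasp_force: 2.0
```

```bash
python3 - <<'E'
from h import *
s=st();im=grab_frame("wrist");cv2.imwrite("pics/w5.png",im)
E
```

```text
13.35 [0.5993 0.0801 0.1014] yang 84.71 z [ 0.     0.001 -1.   ] F [-1.66 -4.04 -2.05] w 0.0004001942267689686 2.046148839290254
```

View pics/w5.png

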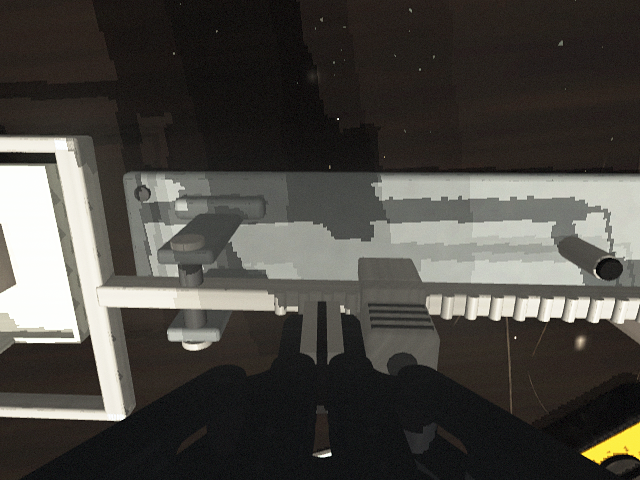

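The poise has moved one notch; its near face is at about column 360, and the fingers are clear of the beam. I'll keep pushing gently.

Request:
apply_moves(targets="0 0 0 0 0.12 -0.02 0;0 0 0 0 0.12 -0.02 0;0 0 0 0 0.12 -0.02 0;0 0 0 0 0.12 -0.02 0;0 0 0 0 0.12 -0.02 0;0 0 0 0 0.12 -0.02 0;0 0 0 0 0.12 0 0;0 0 0 0 0.12 0 0")

```text
t: 14.2
tcp_pos: [0.6003, 0.0894, 0.1027]
ee_rot: [[-0.996, 0.092, 0.001], [0.092, 0.996, 0.0], [-0.001, 0.0, -1.0]]
contact_force: [-0.7, -3.3, -1.6]
width: 0.0003
grasp_force: 1.7
```

Request:
apply_moves(targets="0 0 0 0 0.12 -0.02 0;0 0 0 0 0.12 -0.02 0;0 0 0 0 0.12 -0.02 0;0 0 0 0 0.12 -0.02 0;0 0 0 0 0.12 -0.02 0;0 0 0 0 0.12 -0.02 0;0 0 0 0 0.12 0 0;0 0 0 0 0.12 0 0")

```text
t: 15.0
tcp_pos: [0.601, 0.0989, 0.1038]
ee_rot: [[-0.996, 0.092, 0.0], [0.092, 0.996, 0.0], [-0.0, 0.0, -1.0]]
contact_force: [1.0, -3.7, -0.6]
width: 0.0002
grasp_force: 1.7
```

Request:
apply_moves(targets="0 0 0 0 0.12 -0.02 0;0 0 0 0 0.12 -0.02 0;0 0 0 0 0.12 -0.02 0;0 0 0 0 0.12 -0.02 0;0 0 0 0 0.12 -0.02 0;0 0 0 0 0.12 -0.02 0;0 0 0 0 0.12 0 0;0 0 0 0 0.12 0 0")

```text
t: 15.8
tcp_pos: [0.6018, 0.1086, 0.105]
ee_rot: [[-0.996, 0.092, 0.0], [0.092, 0.996, 0.0], [-0.0, 0.0, -1.0]]
contact_force: [1.1, -4.4, -1.3]
width: -0.0001
grasp_force: 1.6
```

Request:
apply_moves(targets="0 0 0 0 0.12 -0.02 0;0 0 0 0 0.12 -0.02 0;0 0 0 0 0.12 -0.02 0;0 0 0 0 0.12 -0.02 0;0 0 0 0 0.12 -0.02 0;0 0 0 0 0.12 -0.02 0;0 0 0 0 0.12 0 0;0 0 0 0 0.12 0 0")

```text
t: 16.6
tcp_pos: [0.6028, 0.1182, 0.1062]
ee_rot: [[-0.996, 0.092, 0.0], [0.092, 0.996, 0.0], [-0.0, 0.0, -1.0]]
contact_force: [0.4, -2.4, -2.2]
width: 0.0002
grasp_force: 1.5
```

Request:
apply_moves(targets="0 0 0 0 -0.6 0 0;0 0 0 0 -0.4 -3 0;0 0 0 0 0 -3.5 0;0 -0.12 0 0 1 0 0;0 -0.12 0 0 2 0 0;0 -0.12 0 0 2 0 0;0 -0.12 0 0 0 0 0;0 -0.12 0 0 0 0 0;0 0 0 0 0 0 0;0 0 0 0 0 0 0")

```text
t: 17.6
tcp_pos: [0.6063, 0.1572, 0.1713]
ee_rot: [[-0.828, 0.093, 0.553], [0.077, 0.996, -0.052], [-0.555, -0.001, -0.832]]
contact_force: [0.8, -0.3, 0.9]
width: -0.0002
grasp_force: 0.0
```

```bash
python3 - <<'E'
from h import *
import pickle
s=st();m=camera_model("wrist");im=grab_frame("wrist");cv2.imwrite("pics/w6.png",im);pickle.dump(m,open("w6.pkl","wb"))
pv=np.array([.5935,.0233]);x=np.array([.995,-.096]);y=np.array([.096,.995])
for a in(-.1,0,.1):print(a,np.round(proj("wrist",[*(pv+.222*y-.005*x),.085+.222*a],m)))
print(np.round([proj("wrist",[*(pv+.25*y+.038*x),.078+q],m) for q in(-.024,-.007,0,.007,.024,.036)]))
E
```

```text
17.6 [0.6063 0.1572 0.1713] yang 84.66 z [ 0.553 -0.052 -0.832] F [ 0.82 -0.26  0.93] w -0.000179569041029579 0.0
-0.1 [483. 136.]
0 [494. 163.]
0.1 [506. 195.]
[[503. 182.]
 [510. 202.]
 [513. 210.]
 [517. 219.]
 [525. 242.]
 [532. 259.]]
```

View pics/w6.png

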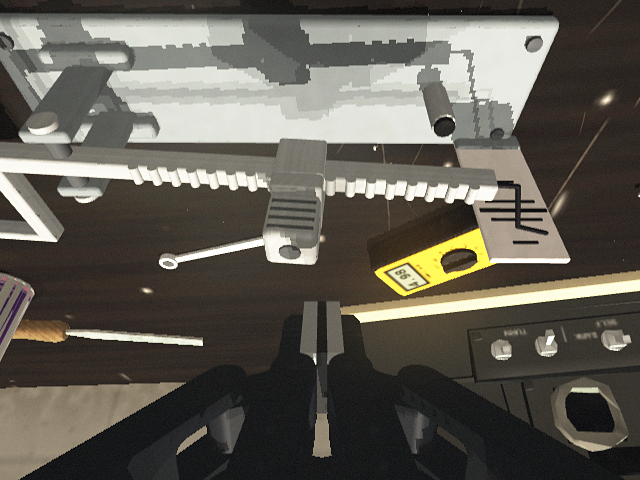

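The beam end is at about (500,195), which matches a tilt of +0.1, so the beam is still on the upper stop. I'll push two more notches.

Request:
apply_moves(targets="0 0.12 0 0 0 0 0;0 0.12 0 0 -1 0 0;0 0.12 0 0 -2 0 0;0 0.12 0 0 -2 0 0;0 0.12 0 0 0 0 0;0 0 0 0 0 2.5 0;0 0 0 0 0 3 0;0 0 0 0 0 0.8 0;0 0 0 0 0 0 0")

```text
t: 18.55
tcp_pos: [0.602, 0.1065, 0.1076]
ee_rot: [[-0.995, 0.095, -0.003], [0.095, 0.995, -0.001], [0.003, -0.002, -1.0]]
contact_force: [0.5, 0.4, -0.4]
width: 0.0
grasp_force: 0.0
```

```bash
python3 - <<'E'
from h import *
s=st()
E
```

```text
18.55 [0.602  0.1065 0.1076] yang 84.54 z [-0.003 -0.001 -1.   ] F [ 0.49  0.35 -0.36] w 8.876775054833153e-06 0.0
```

Request:
apply_moves(targets="0 0 0 0 0.3 0 0;0 0 0 0 0.3 0 0;0 0 0 0 0.2 0 0;0 0 0 0 0.12 0 0;0 0 0 0 0.12 0 0;0 0 0 0 0.12 0 0;0 0 0 0 0.12 0 0;0 0 0 0 0.12 0 0;0 0 0 0 0.12 -0.02 0;0 0 0 0 0.12 -0.02 0")

```text
t: 19.55
tcp_pos: [0.6031, 0.1198, 0.1077]
ee_rot: [[-0.995, 0.098, -0.003], [0.098, 0.995, -0.006], [0.002, -0.006, -1.0]]
contact_force: [0.6, -6.7, -3.4]
width: 0.0002
grasp_force: 3.3
```

Request:
apply_moves(targets="0 0 0 0 0.12 -0.02 0;0 0 0 0 0.12 -0.02 0;0 0 0 0 0.12 -0.02 0;0 0 0 0 0.12 -0.02 0;0 0 0 0 0.12 -0.02 0;0 0 0 0 0.12 -0.02 0;0 0 0 0 0.12 0 0;0 0 0 0 0.12 0 0;0 0 0 0 0.12 0 0")

```text
t: 20.45
tcp_pos: [0.6043, 0.1326, 0.1093]
ee_rot: [[-0.995, 0.096, -0.002], [0.096, 0.995, -0.003], [0.002, -0.004, -1.0]]
contact_force: [-0.1, -3.1, -1.7]
width: 0.0001
grasp_force: 1.5
```

Request:
apply_moves(targets="0 0 0 0 0.12 0 0;0 0 0 0 0.12 0 0;0 0 0 0 0.12 0 0;0 0 0 0 0.1 0 0")

```text
t: 20.85
tcp_pos: [0.605, 0.139, 0.1098]
ee_rot: [[-0.996, 0.095, -0.001], [0.095, 0.996, -0.002], [0.001, -0.002, -1.0]]
contact_force: [0.7, 0.7, 0.2]
width: 0.0001
grasp_force: 0.0
```

Request:
apply_moves(targets="0 0 0 0 -0.6 0 0;0 0 0 0 -0.4 -2.5 0;0 0 0 0 0 -3.5 0;0 -0.12 0 0 1 0 0;0 -0.12 0 0 1 0 0;0 -0.12 0 0 1 0 0;0 -0.12 0 0 0 0 0;0 -0.12 0 0 0 0 0;0 0 0 0 0 0 0;0 0 0 0 0 0 0")

```text
t: 21.85
tcp_pos: [0.6068, 0.1575, 0.1697]
ee_rot: [[-0.83, 0.096, 0.55], [0.078, 0.995, -0.057], [-0.553, -0.004, -0.833]]
contact_force: [-0.2, 0.4, -0.0]
width: -0.0002
grasp_force: 0.0
```

```bash
cat >> h.py <<'E'
def beamlook(tag):
    s=st();m=camera_model("wrist");im=grab_frame("wrist");cv2.imwrite(f"pics/{tag}.png",im)
    pv=np.array([.5935,.0233]);x=np.array([.995,-.096]);y=np.array([.096,.995])
    # beam lower (image) edge = top near edge: scan columns at given scale y, print predicted rows and profile
    for yy in(.195,.205,.215):
        P={a:np.round(proj("wrist",[*(pv+yy*y-.005*x),.085+yy*a],m),1) for a in(-.1,-.03,0,.03,.1)}
        print(yy,{a:v.tolist() for a,v in P.items()})
    a,b=np.array(P[-.1]),np.array(P[.1]);g=cv2.GaussianBlur(im.min(2),(3,3),0)
    print([int(g[int(round(q[1])),int(round(q[0]))]) for q in(a+(b-a)*f for f in np.linspace(-.3,1.3,33))])
    return im,m
E
python3 - <<'E'
from h import *
im,m=beamlook("w7")
E
```

```text
21.85 [0.6068 0.1575 0.1697] yang 84.46 z [ 0.55  -0.057 -0.833] F [-0.22  0.44 -0.03] w -0.0001533618452061724 0.0
0.195 {-0.1: [435.1, 140.5], -0.03: [439.5, 157.3], 0: [441.5, 164.9], 0.03: [443.6, 172.8], 0.1: [448.7, 192.4]}
0.205 {-0.1: [453.5, 139.3], -0.03: [458.9, 157.0], 0: [461.3, 165.0], 0.03: [463.9, 173.3], 0.1: [470.2, 194.0]}
0.215 {-0.1: [471.7, 138.2], -0.03: [478.2, 156.7], 0: [481.1, 165.1], 0.03: [484.2, 173.8], 0.1: [491.8, 195.6]}
[132, 131, 131, 133, 134, 133, 134, 86, 82, 102, 103, 108, 106, 108, 148, 243, 247, 246, 248, 161, 138, 137, 136, 136, 136, 137, 136, 138, 97, 64, 140, 58, 43]
```

Request:
apply_moves(targets="0 0 0 0 0 0 0;0 0 0 0 0 0 0;0 0 0 0 0 0 0;0 0 0 0 0 0 0;0 0 0 0 0 0 0;0 0 0 0 0 0 0;0 0 0 0 0 0 0;0 0 0 0 0 0 0;0 0 0 0 0 0 0;0 0 0 0 0 0 0")

```text
t: 22.9
tcp_pos: [0.6071, 0.1574, 0.1695]
ee_rot: [[-0.828, 0.097, 0.552], [0.079, 0.995, -0.058], [-0.555, -0.004, -0.832]]
contact_force: [-0.3, 0.0, -0.4]
width: -0.0
grasp_force: 0.0
```

```bash
python3 - <<'E'
from h import *
im,m=beamlook("w8")
a=cv2.imread("pics/w6.png")[110:290,380:600];b=im[110:290,380:600]
c=np.hstack([cv2.resize(q,(396,324),interpolation=cv2.INTER_CUBIC) for q in(a,b)])
cv2.imwrite("pics/w8c.png",np.vstack([c,cv2.resize(im[100:300,:600],(792,264))]))
E
```

```text
22.9 [0.6071 0.1574 0.1695] yang 84.41 z [ 0.552 -0.058 -0.832] F [-0.3   0.03 -0.36] w -2.002938910620182e-05 0.0
0.195 {-0.1: [435.7, 139.7], -0.03: [440.2, 156.6], 0: [442.2, 164.2], 0.03: [444.2, 172.2], 0.1: [449.4, 191.9]}
0.205 {-0.1: [454.1, 138.5], -0.03: [459.6, 156.3], 0: [462.0, 164.3], 0.03: [464.6, 172.7], 0.1: [470.9, 193.4]}
0.215 {-0.1: [472.4, 137.4], -0.03: [478.9, 155.9], 0: [481.9, 164.4], 0.03: [485.0, 173.2], 0.1: [492.6, 195.0]}
[132, 131, 131, 133, 134, 134, 134, 88, 82, 102, 101, 109, 105, 107, 146, 242, 247, 246, 248, 167, 138, 136, 138, 136, 136, 135, 137, 138, 57, 102, 142, 93, 28]
```

View pics/w8c.png

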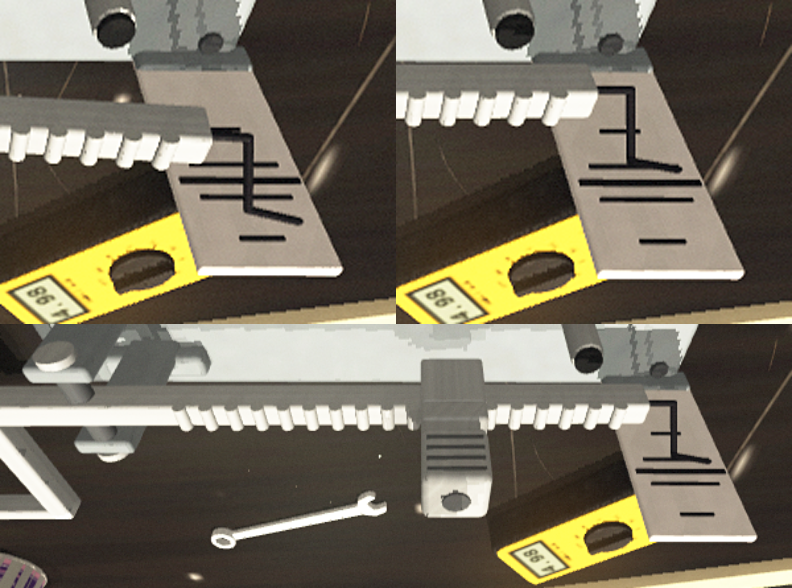

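Compared with the stop (left), the pointer tip has come from the upper stop down to near the centre, at crop (680,169). Allowing for parallax, the tilt is about +0.01 to +0.02. A flatter view will confirm it.

Request:
apply_moves(targets="0 0 0 3.6 1 -2.4 0;0 0 0 3.6 2 -2.4 0;0 0 0 3.6 2 -2.4 0;0 -0.12 0 0 2 0 0;0 -0.12 0 0 2 0 0;0 -0.12 0 0 0 0 0;0 -0.12 0 0 0 0 0;0 -0.12 0 0 0 0 0;0 0 0 0 0 0 0;0 0 0 0 0 0 0")

```text
t: 23.95
tcp_pos: [0.4863, 0.2517, 0.1674]
ee_rot: [[-0.412, 0.102, 0.906], [0.029, 0.995, -0.098], [-0.911, -0.014, -0.413]]
contact_force: [1.0, 0.3, -0.6]
width: 0.0001
grasp_force: 0.0
```

```bash
python3 - <<'E'
from h import *
s=st();m=camera_model("wrist");T=np.array(m["world_from_camera"]);print(T[:3,3].round(3),T[:3,2].round(2))
im=grab_frame("wrist")
u,v=map(int,proj("wrist",[.655,.268,.078],m));print(u,v)
y0,x0=max(0,v-60),max(0,min(u-80,520))
cv2.imwrite("pics/w9c.png",np.vstack([cv2.resize(im[y0:y0+75,x0-40:x0+120],(800,375),interpolation=cv2.INTER_CUBIC)]) if 0 else cv2.resize(im[y0:y0+120,x0-40:x0+120],(800,600),interpolation=cv2.INTER_CUBIC))
E
```

```text
23.95 [0.4863 0.2517 0.1674] yang 84.15 z [ 0.906 -0.098 -0.413] F [ 1.    0.25 -0.57] w 0.00010561998799763107 0.0
[0.325 0.268 0.153] [ 0.99 -0.1  -0.11]
364 193
```

View pics/w9c.png

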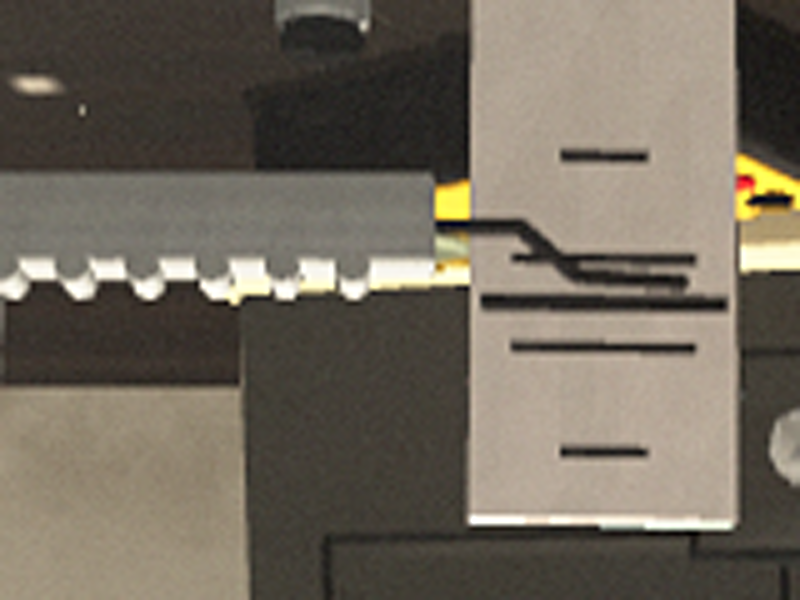

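In the flatter view the pointer tip at (680,282) lies between the long band lines at rows 258 and 347, close to the centre line at row 303. It hasn't moved between looks, so I'm handing in.

```bash
python3 -c "
from rig import *
print(job_done())"
```

```text
the job is handed in; nothing more can be done
None
```

I handed the job in at about 24 s: the alloy block is in the pan, the poise is at about 0.09 m (by notch count, roughly 90 g), and the pointer rests between the band lines; the highest force read on the scale was about 10 N.

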